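Pin the bench scanner and present a carton to it

TASK

Lock the bench scanner in its mount: pull the headed pin out of its black parking block, push it straight down through the fork and the scanner's lug until its head sits on the fork, and let go of it. Then pick up the oblong carton, carry it over the row of white bins to the scanner without knocking them and finish while still holding it in the gripper, level and still, hovering about 15 mm above the middle of the scanner's glass with its long sides along the long sides of the glass. The carton must never touch the scanner, and all the other things stay where they are.

Things in the scene. Friction and masses are not known exactly. Their poses are not given: they have to be found in the camera images.
- pin: Steel headed pin, loose, upright with its head up; starts in the black parking block. Shank 12 mm diameter, 34 mm long, with a tapered foot (8 mm at the tip); above it a plain round head 22 mm diameter, 25 mm tall; 59 mm in all, about 60 g. Origin: centre of the foot; z up along the pin.
- pin_head (a point): Centre of the top face of the pin's head (59 mm above the pin's origin).
- pin_block: Fixed black block, 50 x 50 x 40 mm tall, on the 3 mm thick grey picking mat, with one 15 mm hole in the middle of its top, 37 mm deep, in which the pin is parked with its head resting on the block. Origin: centre of its underside, z up.
- fork_top (a point): Centre of the hole in the fork's top face, 40 mm above the table. A straight vertical hole, 15 mm diameter, runs down through fork and lug to 6 mm above the table. Plates 44 mm square. Fixed; axes as the scanner's. Seated, the pin's origin lies 34 mm below this point. The housing (73 mm high) begins 35 mm off on the +x side, a 40 mm high web 22 mm off on -x; free room on both y sides.
- scanner: Flat bench scanner with an upward window, fixed: grey housing 130 (x) x 160 (y) x 73 mm high, on a thin steel plate. Origin: on the table under the middle of the glass; x horizontal, from the fork towards the scanner; y along the long side of the glass; z up.
- glass (a point): Middle of the top of the glass, 75 mm above the table. The glass is 60 mm (x) by 100 mm (y, long side); axes as the scanner's.
- carton: Oblong brown carton, loose and rigid, 54 mm (its x) by 92 mm (its y, long side) by 76 mm tall, with a strip of white tape along its long direction over the top; 0.17 to 0.35 kg; stands on the 3 mm thick grey picking mat. Origin: centre of its underside, z up. Best gripped from above across its 54 mm. (The small 45 mm cube box is another thing.)
- bins: Row of three open white bins, fixed, between the picking mat and the scanner: 386 mm long (x) by 120 mm wide (y), 110 mm high, contents below the rim. Origin: on the table under the middle of the row; z up.
- tape_roll: Bystander: roll of clear tape lying flat, 60 mm diameter, 24 mm high, on the mat near the pin block. Origin under its centre.
- cube_box: Bystander: small brown cube box, 45 mm, on the mat near the carton. Origin under its centre.
- shampoo: Bystander: white bottle 60 mm diameter, 120 mm tall. Origin under its centre.
- wax_tin: Bystander: flat metal tin 72 mm diameter, 45 mm tall. Origin under its centre.
- jar: Bystander: black jar 68 mm diameter, 70 mm tall. Origin under its centre.
- flat_box: Bystander: flat brown box 60 x 130 x 30 mm. Origin under its centre.
- driver: Bystander: screwdriver lying at the side. Origin under its middle.

How it is judged (in metres and radians):
On the way, in this order (a step that is already met when the one before it is completed fails the run):
1. the pin is seated: its head rests on the fork, the shank through fork and lug, and it is let go (z of pin in the frame of fork_top below -0.0315 m and horizontal distance between pin and fork_top below 0.004 m and angle between pin's own z axis and vertical below 0.12 rad and contact force between the fingers and pin below 0.2 N), for 0.2 s.
2. the held carton passes over the row of bins, its underside above their rims (y of carton in the frame of bins between -0.05 and 0.05 m and x of carton in the frame of bins between -0.193 and 0.193 m and height (world z) of carton above 0.11 m and contact force between the fingers and carton above 1 N), for 0.04 s.
At the end, for the whole second after the job is handed in: Pin still seated (head within 2.5 mm of the fork top, 4 mm of the hole axis, upright within 0.12 rad). Carton held still by the fingers, underside 5 to 28 mm above the glass, centred within 12 mm, long sides parallel within 0.12 rad, level within 0.1 rad, not touching the scanner (z of pin in the frame of fork_top below -0.0315 m and horizontal distance between pin and fork_top below 0.004 m and angle between pin's own z axis and vertical below 0.12 rad and z of carton in the frame of glass between 0.005 and 0.028 m and horizontal distance between carton and glass below 0.012 m and angle between the y axis of carton and the y axis of glass, either way round below 0.12 rad and angle between carton's own z axis and vertical below 0.1 rad and linear speed of carton below 0.02 m/s and angular speed of carton below 0.1 rad/s and contact force between the fingers and carton above 1 N and contact force between carton and scanner below 0.05 N); the arm keeps its last pose, push and grip.
It fails at once if the carton touches the scanner (over 0.5 N) (contact force between carton and scanner above 0.5 N).
It fails at once if the bins are knocked by the arm, the carton or the pin (over 3 N) (contact force between any of the arm, the fingers, carton, pin and bins above 3 N).
It fails at once if a bystander is moved by more than 20 mm (distance of any of tape_roll, cube_box, shampoo, wax_tin, jar, flat_box, driver from where it was at the start of the episode above 0.02 m).
It also fails if it takes over 67 s, if anything falls off the work surface, if the arm or the gripper's body presses on something with over 40 N, if the wrist force passes 120 N, or if a joint passes its speed limit or range.

ROBOT

A 6-joint arm with a two-finger parallel gripper is mounted at the origin on the work surface. World frame = base frame: x ahead of the robot, y to its left, z up, the work surface at z = 0. Lengths are in mm, angles in rad, forces in N, time in s.
With the tool pointing down it reaches from about 275 to 850 mm from the base axis. Payload 5.2 kg.
Tool frame: the origin (TCP) lies at the centre of the arm's flange, where the gripper is bolted on; the fingertips stand 173 mm ahead of it and the grasp point (between the pads) lies 155 mm ahead of it; z points along the fingers, y is the line along which they close (so a half turn about z gives the same grasp; the last joint's range is limited). The gripper opens to 85 mm and grips with 20 to 120 N. Pads are 22 mm wide; open, the fingers measure 114 mm over their backs; the gripper's body (76 mm by 85 mm) begins 54 mm behind the grasp point. The pads swing forward as they close: fully open they stand 13 mm farther back than shut.
Start: joints at [-1.387, 0.259, 1.535, -0, 1.348, -0.203], TCP at [207.496, -509.364, 404.71] pointing down, gripper open.
Joint ranges: [-3.14, 3.14], [-0.91, 2.08], [0.19, 2.58], [-1.22, 4.36], [0.22, 2.71], [-3.12, 3.12]. Speed limits (rad/s): [2.57, 2.57, 3.14, 3.14, 3.14, 3.14].

INTERFACE

Orientations are given as a 3x3 rotation matrix whose columns are the frame's x, y, z axes.
In Python, from station import arm gives the robot as it stands.
- The arm moves only by the tool play_rows, never from a script. Its argument "increments" is a list of rows, each a list of 7 numbers: the turn, a rotation vector about the tool's x, y, z in units of 6 degrees (1.0 is 6 degrees), then the shift along the tool's x, y, z in units of 25 mm (1.0 is 25 mm), then the opening, from 0 (shut) to 1 (fully open). In form: [[wx, wy, wz, tx, ty, tz, gripper], ...]. A call has 1 to 20 rows; each row shifts and turns the commanded pose from where the row before left it, along the tool's axes as they then stand; what a row does not reach is not made up. A row lasts 1/12 s, in which the tool goes at most 41.7 mm and 7.16 degrees, less where a joint would pass 70% of its speed; a pose out of reach is approached as far as the arm can. A call is refused whole if a number of a shift passes 1 or a number of a turn 1, either way. A call with a gripper value outside its range is refused whole. The fingers move at their own pace and stop on an object; "force" is the grip in N (left out, the last holds). Time passes only in rows, so rows that do not move let the fingers close. It gives the time, the measured TCP pose, the force, the opening and the grip force at its end, in the units of the state.
- arm.get_state(): the state, without advancing time (a new reading comes with each control period).
- arm.capture(name): name is "scene" or "side" or "wrist"; returns a dict with "pixels" (420x560x3 uint8, red, green, blue), "z_map" (420x560 float32, mm along the optical axis (not along the pixel's ray), 0 where there is no reading), "K" (3x3 intrinsics, pixels), "R" (3x3) and "t" (3): a world point X has camera coordinates R X + t. Camera axes: x right, y down, z forward; pixel columns grow to the right and rows downward; lengths in mm; the calibration is good to about 2 mm. A picture is of the moment at which its call begins.
- arm.close_job(): hands the job in; it is judged then, once.
The state is a dict: "t": time; "joint_positions": joint angles; "dq": joint speeds; "joint_efforts": joint torques, N m; "ee_pos": TCP position; "orientation": TCP orientation; "ft_force": force on the tool from outside, world axes, zero at the start; "torque": the same for the moment, N m; "width": finger opening in mm; "grip_force": force on a finger pad.
Only numpy, scipy, OpenCV 4.12 (cv2) and the standard library are available. Lean on these libraries where they do the work, as an engineer would, in place of code of your own. Each camera call takes 0.05 s, during which the arm holds its last target. There are 200 camera calls.

## Working session

There is one attempt and no reset: what is moved stays moved. The work goes in short steps, Python scripts to look and compute and a tool call to move; the robot and the scene stay as the last step left them, time stands still between calls to the robot, and variables do not carry over. Pictures are saved under pics/ and viewed, at most 13 in all, crops included, and the job is handed in when it is done.

Besides the shell and the picture viewer there is one more tool, called after "Emit:" as a command line: name --pt "numbers of a row" for each row, then --argument value for the rest. play_rows: Moves the arm, as the interface text tells. Its arguments: {"type":"object","properties":{"increments":{"type":"array"},"force":{"type":"number"}},"required":["increments"]}

```bash
ls; mkdir -p pics
cat > h.py <<'E'
import numpy as np, cv2
from station import arm
def save(c,n): cv2.imwrite('pics/'+n,c['pixels'][:,:,::-1])
def cloud(c):
    z=c['z_map'];v,u=np.indices(z.shape);K=c['K']
    P=np.stack([(u-K[0,2])/K[0,0]*z,(v-K[1,2])/K[1,1]*z,z],-1)
    W=(P-c['t'])@c['R'];W[z<=0]=np.nan;return W
E
python3 - <<'E'
from h import *
print(arm.get_state())
a=arm.capture('scene');b=arm.capture('side');w=arm.capture('wrist')
np.save('a.npy',a);np.save('b.npy',b);np.save('w.npy',w)
for c,n in((a,'a'),(b,'b'),(w,'w')): save(c,n+'.png');print(n,c['K'].round(1).tolist(),(-c['R'].T@c['t']).round(), c['R'].round(2).tolist())
cv2.imwrite('pics/ab.png',cv2.resize(np.hstack([a['pixels'],b['pixels']])[:,:,::-1],(800,300)))
E
```

```text
pics
{'t': 0.0, 'joint_positions': array([-1.38678347e+00,  2.59364334e-01,  1.53612020e+00,  7.91607493e-06,
        1.34800171e+00, -2.02761421e-01]), 'dq': array([-1.17287352e-03, -2.49418910e-05, -1.28327048e-03, -9.54539349e-04,
        6.37001278e-04,  2.76875416e-04]), 'joint_efforts': array([-2.21155926e-03, -4.46041846e+01, -2.90571767e+01, -4.15324175e-04,
        1.18107451e-02,  2.21179738e-05]), 'ee_pos': array([ 207.46249387, -509.12965595,  403.84801553]), 'orientation': array([[ 9.26131356e-01,  3.77201002e-01, -3.38891731e-04],
       [ 3.77200954e-01, -9.26129564e-01,  1.86303389e-03],
       [ 3.88880601e-04, -1.85324439e-03, -9.99998207e-01]]), 'ft_force': array([-0.14269641, -1.45741821,  0.69418259]), 'torque': array([ 0.03743859, -0.01423452,  0.00434136]), 'grip_force': 0.0, 'width': 85.21032914184781}
a [[428.4, 0.0, 279.9], [0.0, 428.4, 207.0], [0.0, 0.0, 1.0]] [ 949. -591.  764.] [[0.81, 0.59, 0.01], [0.41, -0.54, -0.74], [-0.43, 0.6, -0.67]]
b [[534.6, 0.0, 282.1], [0.0, 534.6, 204.2], [0.0, 0.0, 1.0]] [254. 764. 898.] [[-0.94, -0.34, 0.01], [-0.25, 0.68, -0.69], [0.23, -0.65, -0.72]]
w [[368.9, 0.0, 279.3], [0.0, 368.9, 211.9], [0.0, 0.0, 1.0]] [ 283. -479.  373.] [[0.38, -0.93, -0.0], [-0.88, -0.36, 0.31], [-0.29, -0.12, -0.95]]
```

View pics/a.png

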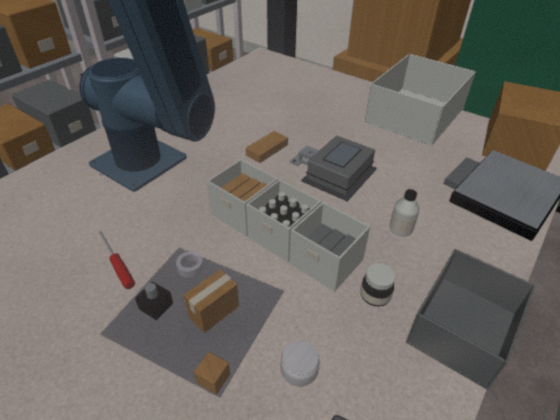

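View pics/b.png

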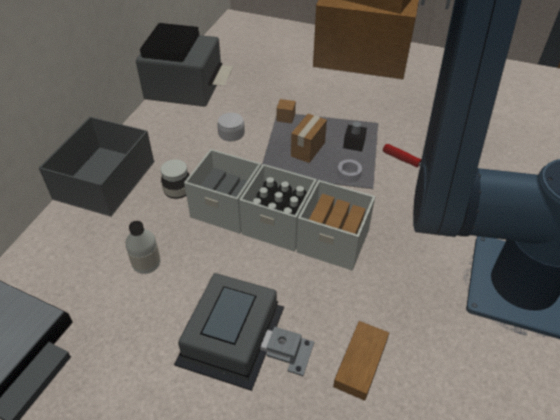

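View pics/w.png

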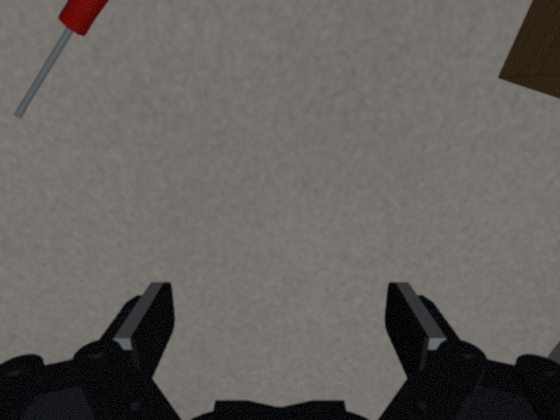

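The scene view shows the pin (152,290), carton (212,300) and glass (343,153). The side view shows the glass at (228,315), fork hole (283,340), pin (356,128) and carton (309,138). The wrist view shows only the driver and a brown corner.

Run:
```python
from h import *
a=np.load('a.npy',allow_pickle=True).item();b=np.load('b.npy',allow_pickle=True).item()
A=cloud(a);B=cloud(b)
for n,C,pts in(('a',A,[(152,287),(152,300),(212,290),(343,153),(300,158),(188,262),(213,365),(287,205),(345,212),(340,250)]),('b',B,[(356,127),(356,136),(309,130),(228,315),(283,341),(350,168),(286,104),(270,165)])):
    for u,v in pts: print(n,(u,v),C[v,u].round(0))
# regions by height
def rect(P):
    r=cv2.minAreaRect(P[:,:2].astype(np.float32)); return [np.round(x,2) for x in r]
for n,C,c in(('a',A,a),('b',B,b)):
    hsv=cv2.cvtColor(c['pixels'],cv2.COLOR_RGB2HSV)
    for lab,lo,hi,ctr in(('carton',74,84,C[290,212] if n=='a' else C[130,309]),('scanner',69,80,C[153,343] if n=='a' else C[315,228]),('pinhead',58,74,C[287,152] if n=='a' else C[127,356]),('block',38,48,C[287,152] if n=='a' else C[127,356]),('fork',36,45,C[341,283] if n=='b' else np.array([np.nan]*3))):
        m=(C[...,2]>lo)&(C[...,2]<hi)&(np.hypot(C[...,0]-ctr[0],C[...,1]-ctr[1])<(110 if lab=='scanner' else 65))
        P=C[m]
        if len(P)>5: print(n,lab,len(P),np.median(P,0).round(1),rect(P))
        else: print(n,lab,len(P))
    m=(C[...,2]>104)&(C[...,2]<116)&(np.hypot(C[...,0]-C[165,270,0] if n=='b' else C[...,0]-500,C[...,1]+150)<350)
s=2
cv2.imwrite('pics/crop.png',np.hstack([cv2.resize(b['pixels'][270:390,160:320],(480,360),interpolation=2)[:,:,::-1],cv2.resize(a['pixels'][260:330,120:180],(308,360),interpolation=2)[:,:,::-1]]))
```

```text
a (152, 287) [ 441. -316.   70.]
a (152, 300) [ 445. -326.   42.]
a (212, 290) [ 548. -255.   80.]
a (343, 153) [516. 307.  76.]
a (300, 158) [392. 282.  19.]
a (188, 262) [ 405. -192.    4.]
a (213, 365) [ 641. -357.   48.]
a (287, 205) [519.  36.  79.]
a (345, 212) [608. 176.   1.]
a (340, 250) [691.  -7.  71.]
b (356, 127) [ 431. -308.   64.]
b (356, 136) [ 428. -305.   38.]
b (309, 130) [ 534. -239.   77.]
b (228, 315) [511. 309.  74.]
b (283, 341) [411. 296.  22.]
b (350, 168) [ 418. -222.    2.]
b (286, 104) [ 638. -367.   42.]
b (270, 165) [ 609. -163.    2.]
a carton 1130 [ 542.9 -257.4   78.9] [array([ 541.17, -254.89]), array([92.82, 56.38]), np.float64(81.55)]
a scanner 1529 [517.5 296.   73.3] [array([513.61, 304.82]), array([128.98, 164.38]), np.float64(1.66)]
a pinhead 105 [ 437.  -318.8   67.2] [array([ 435.32, -317.82]), array([20.62, 21.78]), np.float64(79.85)]
a block 416 [ 443.3 -325.2   42.7] [array([ 434.97, -317.5 ]), array([54.3 , 51.44]), np.float64(3.05)]
a fork 0
b carton 506 [ 537.1 -249.5   76.9] [array([ 537.94, -254.01]), array([98.06, 56.68]), np.float64(80.8)]
b scanner 5116 [508.4 313.6  72. ] [array([509.81, 306.99]), array([128.2 , 159.84]), np.float64(1.11)]
b pinhead 53 [ 431.5 -312.7   65.2] [array([ 431.74, -315.82]), array([21.01, 20.34]), np.float64(36.16)]
b block 193 [ 427.3 -307.6   40.8] [array([ 431.77, -316.39]), array([50.06, 54.14]), np.float64(3.23)]
b fork 630 [407.  304.6  38.5] [array([413.37, 294.63]), array([ 65.89, 106.46]), np.float64(1.38)]
```

View pics/crop.png

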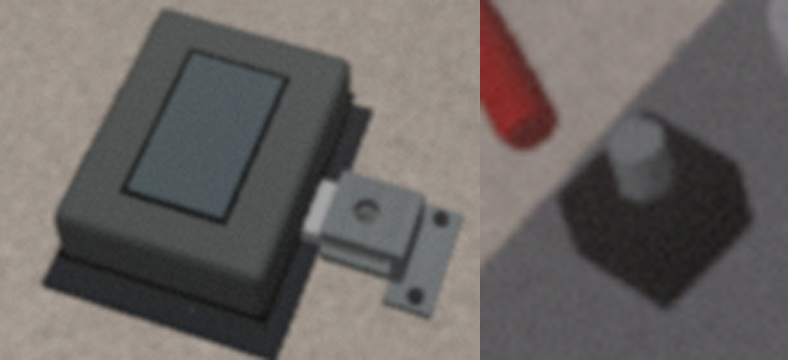

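The crop shows the fork hole at about side pixel (282,340). The glass is parallel to the housing, and the pin stands upright in its block. I'll move the wrist camera over the pin.

Emit:
play_rows --pt "0 0 0.87 0 0 0 1" --pt "0 0 0.87 0 0 0 1" --pt "0 0 0.87 0 0 0 1" --pt "0 0 0.87 0 0 0 1" --pt "0 0 0 0.77 -0.62 0 1" --pt "0 0 0 0.77 -0.62 0 1" --pt "0 0 0 0.77 -0.62 0 1" --pt "0 0 0 0.77 -0.62 0 1" --pt "0 0 0 0.77 -0.62 0 1" --pt "0 0 0 0.77 -0.62 0 1" --pt "0 0 0 0.77 -0.62 0 1" --pt "0 0 0 0.77 -0.62 0 1" --pt "0 0 0 0.77 -0.62 0 1" --pt "0 0 0 0.77 -0.62 0 1" --pt "0 0 0 0.77 -0.62 0 1" --pt "0 0 0 0.77 -0.62 0 1" --pt "0 0 0 0 0 0 1" --pt "0 0 0 0 0 0 1" --pt "0 0 0 0 0 0 1"

```text
t: 1.73
ee_pos: [434.1, -318.4, 404.4]
orientation: [[1.0, 0.023, -0.001], [0.023, -1.0, 0.0], [-0.001, -0.0, -1.0]]
ft_force: [0.0, -0.1, -0.5]
width: 85.5
grip_force: 0.0
```

```bash
cat >> h.py <<'E'
def st():
    s=arm.get_state();O=s['orientation'];print('t',round(s['t'],2),'pos',s['ee_pos'].round(1),'yaw',np.degrees(np.arctan2(O[1,0],O[0,0])).round(2),'tilt',O[:2,2].round(4),'w',round(s['width'],1),'g',round(s['grip_force'],1),'F',s['ft_force'].round(1));return s
def ray(c,u,v,z):
    d=c['R'].T@np.linalg.inv(c['K'])@[u,v,1];o=-c['R'].T@c['t'];return o+d*(z-o[2])/d[2]
E
python3 - <<'E'
from h import *
st();w=arm.capture('wrist');np.save('w2.npy',w);save(w,'w2.png')
C=cloud(w)
for lo,hi in((60,74),(36,48)):
    m=(C[...,2]>lo)&(C[...,2]<hi)&(np.hypot(C[...,0]-433,C[...,1]+317)<45);P=C[m]
    v,u=np.nonzero(m);print(len(P),np.median(P[:,2]),cv2.minAreaRect(P[:,:2].astype(np.float32)),cv2.minEnclosingCircle(P[:,:2].astype(np.float32)),u.mean(),v.mean())
E
```

```text
t 1.73 pos [ 434.1 -318.4  404.4] yaw 1.31 tilt [-0.0008  0.    ] w 85.5 g 0.0 F [ 0.  -0.1 -0.5]
522 67.26635886402352 ((435.1378479003906, -317.8723449707031), (21.406600952148438, 21.097599029541016), 11.095794677734375) ((435.11700439453125, -318.0111999511719), 11.012202262878418) 278.5593869731801 186.9750957854406
2365 42.356826645653825 ((434.9608154296875, -317.87164306640625), (50.55521774291992, 49.98402786254883), 4.3894734382629395) ((435.034912109375, -317.69012451171875), 34.983604431152344) 278.6232558139535 178.35391120507398
```

View pics/w2.png

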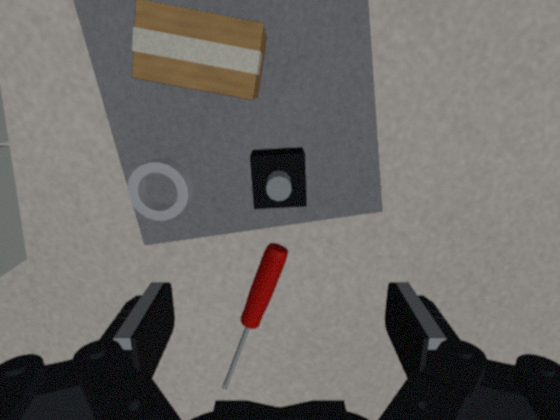

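The pin head is at wrist pixel (279,187), so (435.0, -317.9) with its top at z 67.3. That agrees with block 43 + head 25. I'll descend and grip.

Emit:
play_rows --pt "0 0 0 0.035 -0.02 0.7 0.6" --pt "0 0 0 0 0 0.8 0.6" --pt "0 0 0 0 0 0.8 0.6" --pt "0 0 0 0 0 0.8 0.6" --pt "0 0 0 0 0 0.8 0.6" --pt "0 0 0 0 0 0.8 0.6" --pt "0 0 0 0 0 0.8 0.6" --pt "0 0 0 0 0 0.6 0.6" --pt "0 0 0 0 0 0.5 0.6" --pt "0 0 0 0 0 0.4 0.6" --pt "0 0 0 0 0 0.37 0.6" --pt "0 0 0 0 0 0 0.6" --pt "0 0 0 0 0 0 0.6" --force 50

```text
t: 2.87
ee_pos: [434.9, -318.1, 220.3]
orientation: [[1.0, 0.022, -0.0], [0.022, -1.0, 0.0], [-0.0, -0.0, -1.0]]
ft_force: [0.1, 0.1, 0.7]
width: 51.3
grip_force: 0.0
```

Emit:
play_rows --pt "0 0 0 0 0 0 0.1" --pt "0 0 0 0 0 0 0.1" --pt "0 0 0 0 0 0 0.1" --pt "0 0 0 0 0 0 0.1" --pt "0 0 0 0 0 0 0.1" --pt "0 0 0 0 0 0 0.1" --pt "0 0 0 0 0 0 0.1" --pt "0 0 0 0 0 0 0.1" --force 50

```text
t: 3.53
ee_pos: [435.4, -318.0, 221.5]
orientation: [[1.0, 0.023, 0.001], [0.023, -1.0, -0.002], [0.001, 0.002, -1.0]]
ft_force: [-0.4, 0.5, 5.4]
width: 19.0
grip_force: 48.8
```

Emit:
play_rows --pt "0 0 0 0 0 -0.2 0.1" --pt "0 0 0 0 0 -0.3 0.1" --pt "0 0 0 0 0 -0.5 0.1" --pt "0 0 0 0 0 -0.7 0.1" --pt "0 0 0 0 0 -0.8 0.1" --pt "0 0 0 0 0 -0.8 0.1" --pt "0 0 0 0 0 -0.8 0.1" --pt "0 0 0 0 0 -0.8 0.1" --pt "0 0 0 0 0 -0.8 0.1" --pt "0 0 0 0 0 -0.8 0.1" --pt "0 0 0 0 0 -0.5 0.1" --pt "0 0 0 0 0 -0.3 0.1" --pt "0 0 0 0 0 0 0.1" --pt "0 0 0 0 0 0 0.1"

```text
t: 4.7
ee_pos: [435.0, -317.5, 402.8]
orientation: [[1.0, 0.022, -0.0], [0.022, -1.0, 0.0], [-0.0, -0.0, -1.0]]
ft_force: [0.1, -0.5, -0.6]
width: 18.6
grip_force: 48.8
```

Run:
```python
from h import *
s=st();a=arm.capture('scene');b=arm.capture('side');w=arm.capture('wrist');np.save('w3.npy',w)
p=s['ee_pos']
im=[]
for c in (a,b):
    q=c['R']@(p-[0,0,180])+c['t'];q=c['K']@q;u,v=(q[:2]/q[2]).astype(int);print(u,v)
    im.append(cv2.resize(c['pixels'][max(v-35,0):v+35,u-35:u+35],(390,390),interpolation=2))
im=np.hstack(im);cv2.imwrite('pics/held.png',im[:,:,::-1])
save(w,'w3.png')
```

```text
t 4.7 pos [ 435.  -317.5  402.8] yaw 1.29 tilt [-0.      0.0001] w 18.6 g 48.8 F [ 0.1 -0.5 -0.6]
132 232
362 69
```

View pics/held.png

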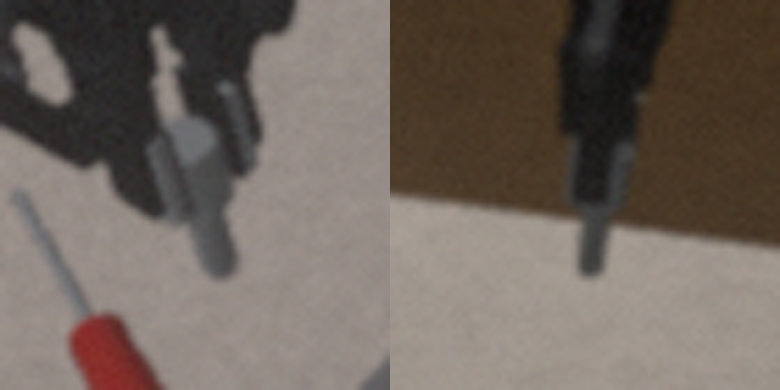

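View pics/w3.png

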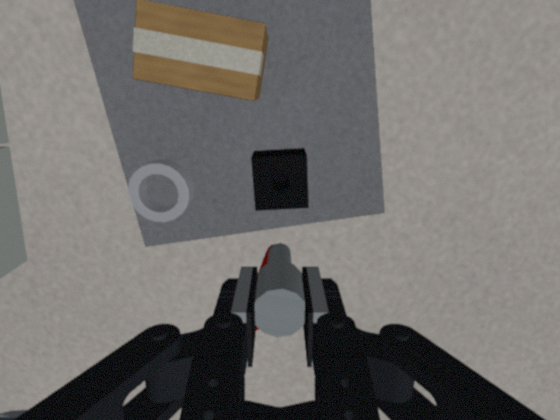

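The pin is held upright with its shank down. In the wrist view the head top is at (279,311), the tip near (278,250) and the empty block at (280,181). I'll measure the offset of the pin in the hand, then the fork target.

Run:
```python
from h import *
p=np.array([435,-317.5,402.8])
w=np.load('w3.npy',allow_pickle=True).item();C=cloud(w)
z=w['z_map']
print(C[312,279],C[325,279],C[270,279],C[250,278])
top=C[312,279,2]
v,u=np.indices(z.shape)
m=(abs(C[...,2]-top)<2.5)&(abs(u-279)<26)&(v>285)&(v<340)
P=C[m];print('head top',len(P),np.median(P,0).round(1),cv2.minEnclosingCircle(P[:,:2].astype(np.float32)))
m=(abs(u-279)<12)&(v>240)&(v<275)&(C[...,2]>180);P=C[m]
for lo in range(180,225,6):
    Q=P[(P[:,2]>=lo)&(P[:,2]<lo+6)]
    if len(Q): print('shank',lo,Q.mean(0).round(1),np.ptp(Q[:,0]).round(1),np.ptp(Q[:,1]).round(1))
m=(C[...,2]>74)&(C[...,2]<84)&(np.hypot(C[...,0]-540,C[...,1]+254)<65);P=C[m];print('carton',np.median(P[:,2]),cv2.minAreaRect(P[:,:2].astype(np.float32)))
# fork via side + scene: colour-mask of hole in side at z=40
b=np.load('b.npy',allow_pickle=True).item()
print('hole',ray(b,282.3,340,40))
```

```text
[ 434.51742614 -317.40761861  247.84101137] [ 428.5062017  -317.54346742  247.64191279] [ 444.20056663 -317.13659965  231.83213037] [ 438.88897556 -316.65090393  199.92774372]
head top 2177 [ 435.  -317.5  247.7] ((435.06414794921875, -317.617431640625), 14.757052421569824)
shank 186 [ 439.2 -315.5  191.8] 0.0 0.0
shank 192 [ 438.5 -317.1  195.1] 6.0 11.4
shank 198 [ 438.6 -317.4  200.9] 5.5 11.2
shank 204 [ 438.8 -317.3  206.9] 5.2 10.8
shank 210 [ 439.3 -317.5  211.3] 2.8 9.1
shank 222 [ 444.3 -317.2  225.5] 2.2 9.6
carton 78.49364319866342 ((541.0225830078125, -254.711181640625), (93.09349060058594, 54.097129821777344), 81.33858489990234)
hole [409.60504148 304.01202952  40.        ]
```

Emit:
play_rows --pt "0 0 0 0 -0.4 0 0.1" --pt "0 0 0 0 -0.8 0 0.1" --pt "0 0 0 0 -0.8 0 0.1" --pt "0 0 0 0 -0.8 0 0.1" --pt "0 0 0 0 -0.8 0 0.1" --pt "0 0 0 0 -0.8 0 0.1" --pt "0 0 0 0 -0.8 0 0.1" --pt "0 0 0 0 -0.8 0 0.1" --pt "0 0 0 0 -0.8 0 0.1" --pt "0 0 0 0 -0.8 0 0.1" --pt "0 0 0 0 -0.8 0 0.1" --pt "0 0 0 0 -0.8 0 0.1" --pt "0 0 0 0 -0.8 0 0.1" --pt "0 0 0 0 -0.8 0 0.1" --pt "0 0 0 0 -0.8 0 0.1" --pt "0 0 0 0 -0.8 0 0.1" --pt "0 0 0 0 -0.8 0 0.1" --pt "0 0 0 0 -0.8 0 0.1" --pt "0 0 0 0 -0.8 0 0.1" --pt "0 0 0 0 -0.8 0 0.1"

```text
t: 6.52
ee_pos: [425.6, 73.6, 402.4]
orientation: [[1.0, 0.023, -0.001], [0.023, -1.0, 0.0], [-0.001, -0.0, -1.0]]
ft_force: [-0.1, 0.1, -0.9]
width: 19.3
grip_force: 48.9
```

Emit:
play_rows --pt "0 0 0 -0.04 -0.8 0 0.1" --pt "0 0 0 -0.04 -0.8 0 0.1" --pt "0 0 0 -0.04 -0.8 0 0.1" --pt "0 0 0 -0.04 -0.8 0 0.1" --pt "0 0 0 -0.04 -0.8 0 0.1" --pt "0 0 0 -0.04 -0.8 0 0.1" --pt "0 0 0 -0.04 -0.8 0 0.1" --pt "0 0 0 -0.04 -0.8 0 0.1" --pt "0 0 0 -0.04 -0.8 0 0.1" --pt "0 0 0 -0.04 -0.8 0 0.1" --pt "0 0 0 -0.02 -0.7 0 0.1" --pt "0 0 0 0 -0.4 0 0.1" --pt "0 0 0 0 -0.18 0 0.1" --pt "0 0 0 0 0 0 0.1" --pt "0 0 0 0 0 0 0.1" --pt "0 0 0 0 0 0 0.1"

```text
t: 7.85
ee_pos: [410.7, 303.2, 402.8]
orientation: [[1.0, 0.022, -0.0], [0.022, -1.0, -0.001], [-0.0, 0.001, -1.0]]
ft_force: [-1.0, 0.5, -1.3]
width: 19.3
grip_force: 48.9
```

Run:
```python
from h import *
s=st();w=arm.capture('wrist');np.save('w4.npy',w);save(w,'w4.png')
C=cloud(w);R=lambda m:(m.sum(),np.median(C[m][:,2]).round(1),cv2.minAreaRect(C[m][:,:2].astype(np.float32)))
d=np.hypot(C[...,0]-410.5,C[...,1]-304)
print('fork',R((C[...,2]>36)&(C[...,2]<46)&(d<45)))
print('scan',R((C[...,2]>68)&(C[...,2]<80)&(np.hypot(C[...,0]-512,C[...,1]-306)<110)))
g=cv2.cvtColor(w['pixels'],cv2.COLOR_RGB2GRAY)
cv2.imwrite('pics/w4z.png',cv2.resize(w['pixels'],(784,588))[:,:,::-1])
```

```text
t 7.85 pos [410.7 303.2 402.8] yaw 1.24 tilt [-0.0003 -0.0006] w 19.3 g 48.9 F [-1.   0.5 -1.3]
fork (np.int64(2468), np.float64(39.4), ((409.32916259765625, 303.1146545410156), (52.68510437011719, 43.997501373291016), 1.019355058670044))
scan (np.int64(29739), np.float64(73.0), ((500.96893310546875, 304.9886169433594), (104.51858520507812, 158.87515258789062), 1.2807515859603882))
```

View pics/w4.png

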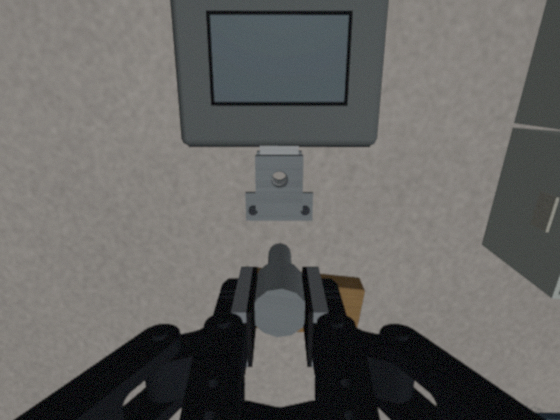

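The hole is at about (280,178) and the glass centre at about (280,57). I'll refine the hole with a contour fit and measure the glass in the same view.

Run:
```python
from h import *
w=np.load('w4.npy',allow_pickle=True).item();C=cloud(w)
m=(C[...,2]>36)&(C[...,2]<44)&(np.hypot(C[...,0]-410,C[...,1]-303.5)<40);m=m.astype(np.uint8)
cs,h=cv2.findContours(m,cv2.RETR_CCOMP,cv2.CHAIN_APPROX_NONE)
for c,hh in zip(cs,h[0]):
    if len(c)<12: continue
    P=np.array([ray(w,*q,40)[:2] for q in c[:,0]]).astype(np.float32)
    print('in' if hh[3]>=0 else 'out',len(c),c[:,0].mean(0),cv2.minEnclosingCircle(P),cv2.minAreaRect(P))
v,u=np.indices(m.shape)
S=C[(m>0)]
t=np.radians(1.25);ex=np.array([np.cos(t),np.sin(t)]);ey=np.array([-ex[1],ex[0]])
a=S[:,:2]@ex;b=S[:,:2]@ey;print('x',np.percentile(a,[.5,99.5]),'y',np.percentile(b,[.5,99.5]))
# hole by intensity in wrist
hs=cv2.cvtColor(w['pixels'],cv2.COLOR_RGB2GRAY)
print(hs[166:192,268:292])
# glass by colour in wrist and side
for n in('w4','b'):
    c=np.load(n+'.npy',allow_pickle=True).item();H=cv2.cvtColor(c['pixels'],cv2.COLOR_RGB2HSV);D=cloud(c)
    uu,vv=(280,60) if n=='w4' else (228,315)
    print(n,H[vv,uu])
    k=((abs(H[...,0].astype(int)-int(H[vv,uu,0]))<12)&(H[...,1]>50)&(np.hypot(D[...,0]-512,D[...,1]-306)<75)).astype(np.uint8)
    cc=max(cv2.findContours(k,cv2.RETR_EXTERNAL,2)[0],key=cv2.contourArea)
    P=np.array([ray(c,*q,75)[:2] for q in cc[:,0]]).astype(np.float32);print(cv2.minAreaRect(P))
```

```text
out 204 [278.98039216 182.23529412] ((409.71148681640625, 303.0731201171875), 33.8915901184082) ((409.7550048828125, 303.10150146484375), (52.09749221801758, 43.90412139892578), 1.28023362159729)
in 46 [278.95652174 178.52173913] ((414.04290771484375, 303.27081298828125), 8.177770614624023) ((414.09649658203125, 303.17230224609375), (15.167948722839355, 15.142107963562012), 45.911197662353516)
x [389.89386988 441.9832169 ] y [272.28135877 315.85244353]
[[103 104 107 103 108 102 104 104 105 105 104 106 103 102 107 104 103 103
  106 104 103 107 103 102]
 [108 106 104 103 103 105 105 102 104 106 105 103 104 105 105 104 103 106
  102 107 104 101 107 101]
 [101 104 103 103 102 104 102 102 104 104 104 102 102 103 101 103 102  99
  101 100 101 102 100 101]
 [101 102 100 104 104 102 102 102 100 100 100 100  98 101 103 101 103 105
   98 102 103 104 101 102]
 [107 103 105 104 101 103 105 102 101 101 102  99 101  98 102 101 103 102
  106 105 101 101 104 103]
 [109 103 105 105 106 104 102 102 100 104 107 108 104 102  98  96  99 104
  103 104 103 106 104 105]
 [107 104 108 107 106 102 107 111 118
[... 1532 characters left out ...]
 82  89  91  98 100
  102 104 102 102 103 102]
 [106 107 107 107 107 106 104 102 102  97  96  99  95  97  98 103 105 105
  104 104 109 105 106 109]
 [108 107 106 107 105 110 107 108 107 105 104 101 106 103 107 105 107 105
  107 105 108 104 104 106]
 [109 104 106 108 106 107 107 106 104 108 104 107 105 107 105 106 106 105
  105 107 106 106 104 104]
 [106 104 106 103 106 104 104 105 103 105 102 103 104 104 103 104 103 107
  102 101 103 103 103 103]]
w4 [105  42  98]
((494.22930908203125, 356.1877746582031), (0.7587382793426514, 2.202141046524048), 87.9423599243164)
b [97 36 91]Traceback (most recent call last):
  File "<stdin>", line 22, in <module>
ValueError: max() iterable argument is empty
```

Emit:
play_rows --pt "0 0 0 0.12 0.015 0.3 0.1" --pt "0 0 0 0 0 0.6 0.1" --pt "0 0 0 0 0 0.7 0.1" --pt "0 0 0 0 0 0.7 0.1" --pt "0 0 0 0 0 0.7 0.1" --pt "0 0 0 0 0 0.7 0.1" --pt "0 0 0 0 0 0.7 0.1" --pt "0 0 0 0 0 0.6 0.1" --pt "0 0 0 0 0 0.4 0.1" --pt "0 0 0 0 0 0.2 0.1" --pt "0 0 0 0 0 0 0.1" --pt "0 0 0 0 0 0 0.1" --pt "0 0 0 0 0 0 0.1"

```text
t: 8.98
ee_pos: [414.2, 303.7, 263.8]
orientation: [[1.0, 0.022, 0.002], [0.022, -1.0, 0.001], [0.002, -0.001, -1.0]]
ft_force: [0.0, -0.2, -0.1]
width: 18.9
grip_force: 48.9
```

Run:
```python
from h import *
s=st();w=arm.capture('wrist');a=arm.capture('scene');b=arm.capture('side')
im=[cv2.resize(w['pixels'][200:350,205:355],(260,260),interpolation=2)]
for c in(a,b):
    q=c['R']@np.array([413.8,303,45])+c['t'];q=c['K']@q;u,v=(q[:2]/q[2]).astype(int);print(u,v)
    im.append(cv2.resize(c['pixels'][v-30:v+30,u-30:u+30],(260,260),interpolation=2))
cv2.imwrite('pics/pre.png',np.hstack(im)[:,:,::-1])
```

```text
t 8.98 pos [414.2 303.7 263.8] yaw 1.27 tilt [0.0015 0.0007] w 18.9 g 48.9 F [ 0.  -0.2 -0.1]
310 149
280 337
```

View pics/pre.png

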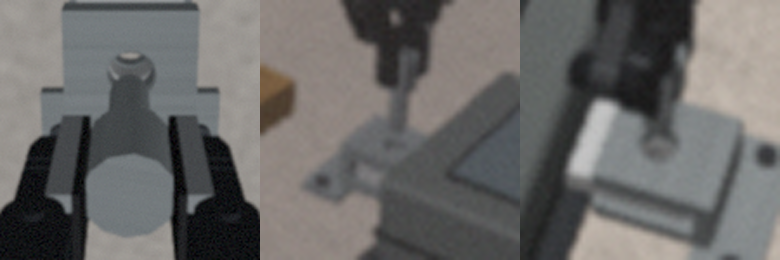

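The wrist and side crops show the pin tip centred over the hole. I'll insert it slowly.

Emit:
play_rows --pt "0 0 0 0 0.02 0.12 0.1" --pt "0 0 0 0 0 0.12 0.1" --pt "0 0 0 0 0 0.12 0.1" --pt "0 0 0 0 0 0.12 0.1" --pt "0 0 0 0 0 0.12 0.1" --pt "0 0 0 0 0 0.12 0.1" --pt "0 0 0 0 0 0.12 0.1" --pt "0 0 0 0 0 0.12 0.1" --pt "0 0 0 0 0 0.12 0.1" --pt "0 0 0 0 0 0 0.1"

```text
t: 9.97
ee_pos: [413.5, 303.0, 235.2]
orientation: [[1.0, 0.022, -0.001], [0.022, -1.0, -0.0], [-0.001, 0.0, -1.0]]
ft_force: [-0.4, -0.5, -0.3]
width: 19.5
grip_force: 48.9
```

Emit:
play_rows --pt "0 0 0 0 0 0.12 0.1" --pt "0 0 0 0 0 0.12 0.1" --pt "0 0 0 0 0 0.12 0.1" --pt "0 0 0 0 0 0.12 0.1" --pt "0 0 0 0 0 0.08 0.1" --pt "0 0 0 0 0 0.04 0.1" --pt "0 0 0 0 0 0 0.1" --pt "0 0 0 0 0 0 0.1"

```text
t: 10.63
ee_pos: [413.8, 303.1, 221.0]
orientation: [[1.0, 0.022, -0.0], [0.022, -1.0, 0.0], [-0.0, -0.0, -1.0]]
ft_force: [-0.7, 0.0, -1.8]
width: 18.9
grip_force: 48.9
```

Emit:
play_rows --pt "0 0 0 0 0 0.04 0.1" --pt "0 0 0 0 0 0.04 0.1" --pt "0 0 0 0 0 0.04 0.1" --pt "0 0 0 0 0 0 0.1"

```text
t: 10.97
ee_pos: [413.8, 303.1, 218.5]
orientation: [[1.0, 0.022, 0.0], [0.022, -1.0, 0.0], [0.0, -0.0, -1.0]]
ft_force: [-0.9, 0.1, 4.4]
width: 18.9
grip_force: 49.4
```

Emit:
play_rows --pt "0 0 0 0 0 0.03 0.1" --pt "0 0 0 0 0 0 0.1" --pt "0 0 0 0 0 0 0.3" --pt "0 0 0 0 0 0 0.6" --pt "0 0 0 0 0 0 0.6" --pt "0 0 0 0 0 0 0.6" --pt "0 0 0 0 0 0 0.6" --pt "0 0 0 0 0 0 0.6" --pt "0 0 0 0 0 0 0.6" --pt "0 0 0 0 0 0 0.6"

```text
t: 11.8
ee_pos: [413.7, 303.1, 217.1]
orientation: [[1.0, 0.022, -0.0], [0.022, -1.0, -0.0], [-0.0, 0.0, -1.0]]
ft_force: [-0.4, 0.1, 0.4]
width: 51.3
grip_force: 0.0
```

Emit:
play_rows --pt "0 0 0 0 0 -0.1 0.6" --pt "0 0 0 0 0 -0.3 0.6" --pt "0 0 0 0 0 -0.6 0.6" --pt "0 0 0 0 0 -0.8 0.6" --pt "0 0 0 0 0 -0.9 0.6" --pt "0 0 0 0 0 -0.9 0.6" --pt "0 0 0 0 0 -0.9 0.6" --pt "0 0 0 0 0 -0.9 0.6" --pt "0 0 0 0 0 -0.9 0.6" --pt "0 0 0 0 0 -0.8 0.6" --pt "0 0 0 0 0 -0.4 0.6" --pt "0 0 0 0 0 0 0.6" --pt "0 0 0 0 0 0 0.6"

```text
t: 12.88
ee_pos: [413.6, 303.0, 404.8]
orientation: [[1.0, 0.022, 0.001], [0.022, -1.0, 0.0], [0.001, -0.0, -1.0]]
ft_force: [0.3, -1.1, 0.3]
width: 51.4
grip_force: 0.0
```

Run:
```python
from h import *
s=st();w=arm.capture('wrist');b=arm.capture('side');np.save('w5.npy',w)
C=cloud(w)
m=(C[...,2]>52)&(C[...,2]<72)&(np.hypot(C[...,0]-414,C[...,1]-303)<18);P=C[m]
print('head',len(P),np.median(P[:,2]),cv2.minEnclosingCircle(P[:,:2].astype(np.float32)))
cv2.imwrite('pics/seat.png',np.hstack([w['pixels'],cv2.resize(b['pixels'][315:365,255:310],(240,420),interpolation=2)])[:,:,::-1])
# glass: dark frame outline + glass lies at z~75
k=((C[...,2]>68)&(C[...,2]<80)&(np.hypot(C[...,0]-514,C[...,1]-306)<62)).astype(np.uint8)
px=w['pixels'].astype(int);g=((px[...,2]-px[...,0]>12)&(px.sum(2)>200)&(np.hypot(C[...,0]-514,C[...,1]-306)<80)).astype(np.uint8)
cc=max(cv2.findContours(g,cv2.RETR_EXTERNAL,2)[0],key=cv2.contourArea)
r=cv2.boundingRect(cc);print(r);P=np.array([ray(w,*q,75)[:2] for q in cc[:,0]],np.float32);print('glass',np.nanmedian(C[...,2][g>0]),cv2.minAreaRect(P))
```

```text
t 12.88 pos [413.6 303.  404.8] yaw 1.28 tilt [0.0006 0.0003] w 51.4 g 0.0 F [ 0.3 -1.1  0.3]
head 534 64.20882216587458 ((413.489501953125, 302.92218017578125), 10.923588752746582)
(211, 20, 137, 86)
glass 74.32080459830814 ((513.1775512695312, 305.4397277832031), (59.41524887084961, 99.61119079589844), 1.3037183284759521)
```

View pics/seat.png

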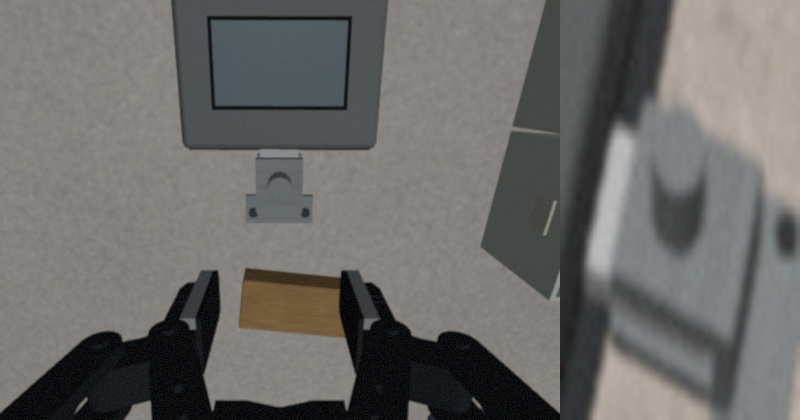

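The pin is seated: head top at z 64.2, 0.3 mm off axis, head flush in the side crop. The glass is at (513.2, 305.4) with yaw 1.30°. Now to the carton at (541.0, -254.7), long axis 81.3°.

Emit:
play_rows --pt "0 0 -0.5 0 0 0 1" --pt "0 0 -0.95 0 0 0 1" --pt "0 0 -0.95 0 0 0 1" --pt "0 0 -0.95 0 0 0 1" --pt "0 0 -0.95 0 0 0 1" --pt "0 0 -0.95 0 0 0 1" --pt "0 0 -0.95 0 0 0 1" --pt "0 0 -0.95 0 0 0 1" --pt "0 0 -0.95 0 0 0 1" --pt "0 0 -0.95 0 0 0 1" --pt "0 0 -0.95 0 0 0 1" --pt "0 0 -0.95 0 0 0 1" --pt "0 0 -0.95 0 0 0 1" --pt "0 0 -0.95 0 0 0 1" --pt "0 0 -0.49 0 0 0 1" --pt "0 0 0 0 0 0 1"

```text
t: 14.32
ee_pos: [413.5, 302.9, 403.0]
orientation: [[0.149, 0.989, -0.003], [0.989, -0.149, -0.001], [-0.002, -0.003, -1.0]]
ft_force: [0.1, 0.6, -0.4]
width: 85.3
grip_force: 0.0
```

Emit:
play_rows --pt "0 0 0 -0.4 0.16 0 1" --pt "0 0 0 -0.82 0.32 0 1" --pt "0 0 0 -0.82 0.32 0 1" --pt "0 0 0 -0.82 0.32 0 1" --pt "0 0 0 -0.82 0.32 0 1" --pt "0 0 0 -0.82 0.32 0 1" --pt "0 0 0 -0.82 0.32 0 1" --pt "0 0 0 -0.82 0.32 0 1" --pt "0 0 0 -0.82 0.32 0 1" --pt "0 0 0 -0.82 0.32 0 1" --pt "0 0 0 -0.82 0.32 0 1" --pt "0 0 0 -0.82 0.32 0 1" --pt "0 0 0 -0.82 0.32 0 1" --pt "0 0 0 -0.82 0.32 0 1" --pt "0 0 0 -0.82 0.32 0 1" --pt "0 0 0 -0.82 0.32 0 1" --pt "0 0 0 -0.82 0.32 0 1" --pt "0 0 0 -0.82 0.32 0 1" --pt "0 0 0 -0.82 0.32 0 1" --pt "0 0 0 -0.82 0.32 0 1"

```text
t: 15.98
ee_pos: [507.3, -117.1, 404.0]
orientation: [[0.153, 0.988, -0.001], [0.988, -0.153, 0.0], [0.0, -0.001, -1.0]]
ft_force: [-0.7, 0.4, 0.4]
width: 85.5
grip_force: 0.0
```

Emit:
play_rows --pt "0 0 0 -0.82 0.32 0 1" --pt "0 0 0 -0.82 0.32 0 1" --pt "0 0 0 -0.82 0.32 0 1" --pt "0 0 0 -0.82 0.32 0 1" --pt "0 0 0 -0.82 0.32 0 1" --pt "0 0 0 -0.8 0.36 0 1" --pt "0 0 0 -0.4 0.2 0 1" --pt "0 0 0 0 0 0 1" --pt "0 0 0 0 0 0 1" --pt "0 0 0 0 0 0 1"

```text
t: 16.82
ee_pos: [540.7, -253.6, 404.4]
orientation: [[0.151, 0.989, -0.001], [0.989, -0.151, 0.001], [0.001, -0.001, -1.0]]
ft_force: [0.5, 0.2, 0.7]
width: 85.4
grip_force: 0.0
```

Run:
```python
from h import *
s=st();w=arm.capture('wrist');C=cloud(w)
m=(C[...,2]>73)&(C[...,2]<84)&(np.hypot(C[...,0]-540,C[...,1]+254)<65);P=C[m];r=cv2.minAreaRect(P[:,:2].astype(np.float32));print('carton',len(P),np.median(P[:,2]),r)
O=s['orientation'];d=np.array([*r[0],0])-s['ee_pos'];print('shift units',(O.T@[d[0],d[1],0]/25).round(3))
m=(C[...,2]>38)&(C[...,2]<55)&(np.hypot(C[...,0]-640,C[...,1]+362)<50);P=C[m]
if len(P):print('cube',len(P),cv2.minAreaRect(P[:,:2].astype(np.float32)))
```

```text
t 16.82 pos [ 540.7 -253.6  404.4] yaw 81.32 tilt [-0.001   0.0012] w 85.4 g 0.0 F [0.5 0.2 0.7]
carton 7031 78.38276822634428 ((541.019287109375, -254.26759338378906), (92.87503051757812, 54.12229919433594), 81.3322982788086)
shift units [-0.023  0.016 -0.   ]
cube 1782 ((639.2025146484375, -360.7038269042969), (45.145328521728516, 45.57142639160156), 7.333158016204834)
```

Emit:
play_rows --pt "0 0 0 -0.02 0.016 0.4 1" --pt "0 0 0 0 0 0.8 1" --pt "0 0 0 0 0 0.8 1" --pt "0 0 0 0 0 0.8 1" --pt "0 0 0 0 0 0.8 1" --pt "0 0 0 0 0 0.8 1" --pt "0 0 0 0 0 0.8 1" --pt "0 0 0 0 0 0.8 1" --pt "0 0 0 0 0 0.7 1" --pt "0 0 0 0 0 0.6 1" --pt "0 0 0 0 0 0.5 1" --pt "0 0 0 0 0 0.26 1" --pt "0 0 0 0 0 0 1" --pt "0 0 0 0 0 0 1"

```text
t: 18.03
ee_pos: [541.4, -254.5, 203.2]
orientation: [[0.15, 0.989, -0.0], [0.989, -0.15, 0.0], [0.0, -0.0, -1.0]]
ft_force: [0.1, 0.0, 0.4]
width: 85.3
grip_force: 0.0
```

Emit:
play_rows --pt "0 0 0 0 0 0 0.4" --pt "0 0 0 0 0 0 0.4" --pt "0 0 0 0 0 0 0.4" --pt "0 0 0 0 0 0 0.4" --pt "0 0 0 0 0 0 0.4" --pt "0 0 0 0 0 0 0.4" --pt "0 0 0 0 0 0 0.4" --pt "0 0 0 0 0 0 0.4" --force 70

```text
t: 18.7
ee_pos: [541.7, -255.3, 204.4]
orientation: [[0.151, 0.989, 0.002], [0.989, -0.151, -0.001], [-0.001, 0.002, -1.0]]
ft_force: [-1.3, 0.5, 6.1]
width: 53.3
grip_force: 74.7
```

Emit:
play_rows --pt "0 0 0 0 0 -0.1 0.4" --pt "0 0 0 0 0 -0.2 0.4" --pt "0 0 0 0 0 -0.4 0.4" --pt "0 0 0 0 0 -0.6 0.4" --pt "0 0 0 0 0 -0.7 0.4" --pt "0 0 0 0 0 -0.8 0.4" --pt "0 0 0 0 0 -0.8 0.4" --pt "0 0 0 0 0 -0.8 0.4" --pt "0 0 0 0 0 -0.8 0.4" --pt "0 0 0 0 0 -0.8 0.4" --pt "0 0 0 0 0 -0.8 0.4" --pt "0 0 0 0 0 -0.7 0.4" --pt "0 0 0 0 0 -0.5 0.4" --pt "0 0 0 0 0 0 0.4" --pt "0 0 0 0 0 0 0.4"

```text
t: 19.95
ee_pos: [541.3, -255.0, 404.0]
orientation: [[0.151, 0.989, 0.001], [0.989, -0.151, -0.001], [-0.001, 0.001, -1.0]]
ft_force: [0.3, -0.4, -3.1]
width: 53.4
grip_force: 74.1
```

```bash
cat > m.py <<'E'
from h import *
s=st();a=arm.capture('scene');w=arm.capture('wrist');p=s['ee_pos'];O=s['orientation']
for n,c in(('scene',a),('side',arm.capture('side')),('wrist',w)):
    C=cloud(c);px=c['pixels'].astype(int)
    L=(C-p)@O;L[np.isnan(L)]=1e9
    br=(px[...,0]-px[...,2]>20)|(px.min(2)>120)
    k=br&(abs(L[...,0])<60)&(abs(L[...,1])<40)&(L[...,2]>95)&(L[...,2]<215)
    P=L[k]
    if len(P)>20: print(n,len(P),'tool-frame pct',np.percentile(P,[1,50,99],axis=0).round(1).tolist())
    if n=='wrist': np.save('wl.npy',c)
E
python3 m.py
```

```text
t 19.95 pos [ 541.3 -255.   404. ] yaw 81.32 tilt [ 0.0012 -0.0009] w 53.4 g 74.1 F [ 0.3 -0.4 -3.1]
scene 2044 tool-frame pct [[-45.6, -25.5, 123.7], [-26.6, 25.2, 151.6], [45.6, 28.4, 199.7]]
side 1223 tool-frame pct [[-40.2, -31.4, 109.7], [42.1, -9.8, 151.4], [50.1, 24.2, 203.9]]
wrist 38766 tool-frame pct [[-14.6, -26.1, 125.7], [25.9, -0.1, 127.3], [47.1, 26.1, 192.4]]
```

The carton is held square: top 126, underside about 202 ahead of the TCP. I'll turn to 91.3° and carry it over the bins.

Emit:
play_rows --pt "0 0 -0.3 0 0 0 0.4" --pt "0 0 -0.5 0 0 0 0.4" --pt "0 0 -0.5 0 0 0 0.4" --pt "0 0 -0.363 0 0 0 0.4" --pt "0 0 0 0.3 0 0 0.4" --pt "0 0 0 0.6 -0.02 0 0.4" --pt "0 0 0 0.8 -0.02 0 0.4" --pt "0 0 0 0.8 -0.02 0 0.4" --pt "0 0 0 0.8 -0.02 0 0.4" --pt "0 0 0 0.8 -0.02 0 0.4" --pt "0 0 0 0.8 -0.02 0 0.4" --pt "0 0 0 0.8 -0.02 0 0.4" --pt "0 0 0 0.8 -0.02 0 0.4" --pt "0 0 0 0.8 -0.02 0 0.4" --pt "0 0 0 0.8 -0.02 0 0.4" --pt "0 0 0 0.8 -0.02 0 0.4" --pt "0 0 0 0.8 -0.02 0 0.4" --pt "0 0 0 0.8 -0.02 0 0.4" --pt "0 0 0 0.8 -0.02 0 0.4" --pt "0 0 0 0.8 -0.02 0 0.4"

```text
t: 21.77
ee_pos: [525.9, 49.4, 402.8]
orientation: [[-0.022, 1.0, -0.001], [1.0, 0.022, 0.001], [0.001, -0.001, -1.0]]
ft_force: [0.3, 0.0, -3.3]
width: 53.1
grip_force: 74.1
```

Emit:
play_rows --pt "0 0 0 0.8 -0.03 0 0.4" --pt "0 0 0 0.8 -0.03 0 0.4" --pt "0 0 0 0.8 -0.03 0 0.4" --pt "0 0 0 0.8 -0.03 0 0.4" --pt "0 0 0 0.8 -0.03 0 0.4" --pt "0 0 0 0.8 -0.03 0 0.4" --pt "0 0 0 0.8 -0.03 0 0.4" --pt "0 0 0 0.8 -0.03 0 0.4" --pt "0 0 0 0.8 -0.03 0 0.4" --pt "0 0 0 0.8 -0.03 0 0.4" --pt "0 0 0 0.8 -0.03 0 0.4" --pt "0 0 0 0.8 0 0 0.4" --pt "0 0 0 0.5 0 0 0.4" --pt "0 0 0 0.23 0 0 0.4" --pt "0 0 0 0 0 0 0.4" --pt "0 0 0 0 0 0 0.4" --pt "0 0 0 0 0 0 0.4"

```text
t: 23.18
ee_pos: [512.9, 304.4, 403.1]
orientation: [[-0.022, 1.0, -0.0], [1.0, 0.022, -0.001], [-0.001, -0.0, -1.0]]
ft_force: [-0.1, 0.1, -3.5]
width: 53.5
grip_force: 74.1
```

```bash
python3 m.py
python3 - <<'E'
from h import *
a=np.load('a.npy',allow_pickle=True).item();C=cloud(a);m=(C[...,2]>106)&(C[...,2]<115)&(C[...,1]>-100)&(C[...,1]<120)&(C[...,0]>300);P=C[m];print('bins',cv2.minAreaRect(P[:,:2].astype(np.float32)))
E
```

```text
t 23.18 pos [512.9 304.4 403.1] yaw 91.26 tilt [-0.0003 -0.0007] w 53.5 g 74.1 F [-0.1  0.1 -3.5]
scene 1001 tool-frame pct [[-48.6, -25.9, 123.6], [-42.1, 8.4, 152.2], [41.2, 28.0, 200.1]]
side 2170 tool-frame pct [[-29.1, -29.5, 117.0], [36.5, -6.8, 132.3], [47.6, 25.2, 199.3]]
wrist 38498 tool-frame pct [[-15.0, -25.5, 124.4], [25.5, 0.4, 126.0], [46.6, 26.5, 191.1]]
bins ((524.83349609375, 10.605308532714844), (124.0038070678711, 388.17108154296875), 87.00567626953125)
```

Emit:
play_rows --pt "0 0 0 0.03 0.01 0.2 0.4" --pt "0 0 0 0 0 0.4 0.4" --pt "0 0 0 0 0 0.5 0.4" --pt "0 0 0 0 0 0.5 0.4" --pt "0 0 0 0 0 0.5 0.4" --pt "0 0 0 0 0 0.5 0.4" --pt "0 0 0 0 0 0.5 0.4" --pt "0 0 0 0 0 0.4 0.4" --pt "0 0 0 0 0 0.3 0.4" --pt "0 0 0 0 0 0.3 0.4" --pt "0 0 0 0 0 0.2 0.4" --pt "0 0 0 0 0 0.1 0.4" --pt "0 0 0 0 0 0 0.4" --pt "0 0 0 0 0 0 0.4" --pt "0 0 0 0 0 0 0.4" --pt "0 0 0 0 0 0 0.4"

```text
t: 24.67
ee_pos: [513.3, 306.0, 293.9]
orientation: [[-0.023, 1.0, 0.001], [1.0, 0.023, 0.0], [0.0, 0.001, -1.0]]
ft_force: [0.5, 0.1, -2.8]
width: 53.4
grip_force: 74.1
```

```bash
python3 m.py
python3 - <<'E'
from h import *
a=arm.capture('scene');b=arm.capture('side')
im=[cv2.resize(a['pixels'][85:205,260:400],(400,343),interpolation=2),cv2.resize(b['pixels'][230:380,150:325],(400,343),interpolation=2)]
cv2.imwrite('pics/fin.png',np.hstack(im)[:,:,::-1])
E
```

```text
t 24.67 pos [513.3 306.  293.9] yaw 91.3 tilt [0.0012 0.0005] w 53.4 g 74.1 F [ 0.5  0.1 -2.8]
scene 850 tool-frame pct [[-48.1, -26.1, 123.4], [-41.8, 7.5, 149.1], [41.1, 27.9, 200.7]]
side 1713 tool-frame pct [[-5.9, -29.9, 107.6], [35.9, -6.1, 129.8], [47.8, 24.7, 198.1]]
wrist 38758 tool-frame pct [[-14.9, -25.8, 124.6], [25.6, 0.2, 126.2], [46.7, 26.4, 191.5]]
```

View pics/fin.png

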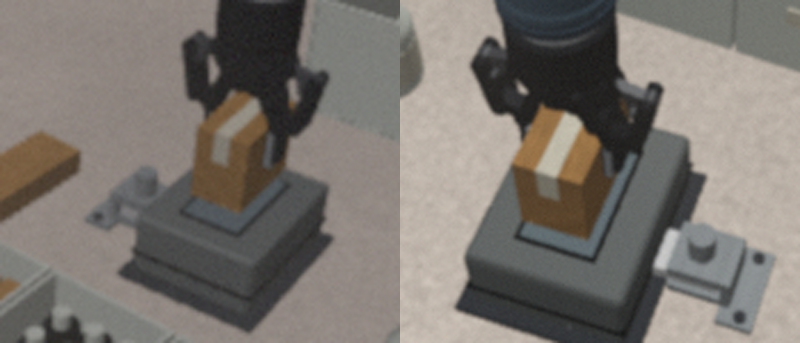

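Both views show the carton level above the glass, with its long sides along it and about 17 mm clear. The pin is seated in the fork. Handing in.

```bash
python3 -c "
from station import arm
print(arm.close_job())"
```

```text
the job is handed in; nothing more can be done
None
```

I handed the job in at about 25 s, but no verdict came back: by my last measurements the pin is seated in the fork and released, and the carton is held level and centred about 17 mm above the glass.

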